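# Nest the cups in the drawer safe and lock their ring

## Robot

A 6-joint arm with a two-finger parallel gripper is mounted at the origin on the work surface. World frame = base frame: x ahead of the robot, y to its left, z up, the work surface at z = 0. Lengths are in m, angles in rad, forces in N, time in s.
With the tool pointing down it reaches from about 0.3 to 0.75 m from the base axis. Payload 8.5 kg.
Tool frame: the origin (TCP) lies on the centre line of the jaws, within the pads' length; the fingertips stand 22 mm ahead of it and the grasp point (between the pads) lies 3 mm ahead of it; z points along the fingers, y is the line along which they close (so a half turn about z gives the same grasp; the last joint's range is limited). The gripper opens to 88 mm and grips with 3 to 60 N. Pads are 18 mm wide; open, the fingers measure 123 mm over their backs; the gripper's body (75 mm by 187 mm) begins 45 mm behind the grasp point.
Start: joints at [0.922, 0.381, 1.297, -0, 1.464, -0.215], TCP at [0.231, 0.499, 0.261] pointing down, gripper open.
Joint ranges: [-3.11, 3.11], [-0.89, 2.33], [0.22, 2.48], [-1.42, 4.56], [0.17, 2.85], [-2.88, 2.88]. Speed limits (rad/s): [2.39, 2.39, 3.14, 3.14, 3.14, 3.14].

## Interface

Orientations are given as a unit quaternion [w, x, y, z].
In Python, from plant import manip gives the robot as it stands. The module is installed in compiled form; this text tells all that it offers.
- The arm moves only by the shell command python3 -m pendant 'ROWS' [FORCE]. ROWS is JSON, a list of rows, each a list of 3 entries, a list of its own where there are three numbers: the turn, a rotation vector about the tool's x, y, z as a fraction of full scale, then the shift along the tool's x, y, z as a fraction of full scale, then the opening, from 0 (shut) to 1 (fully open). A call has 1 to 20 rows; each row shifts and turns the commanded pose from where the row before left it, along the tool's axes as they then stand; what a row does not reach is not made up. Full scale, the value 1, is 0.05 m for a shift and 180 degrees for a turn. A row lasts 1/10 s, in which the tool goes at most 50 mm and 8.59 degrees, less where a joint would pass 70% of its speed; a pose out of reach is approached as far as the arm can. A call with a number of a shift or a turn outside -1 to 1 is refused whole. A call with a gripper value outside its range is refused whole. The fingers move at their own pace and stop on an object; FORCE is the grip in N (left out, the last holds). Time passes only in rows, so rows that do not move let the fingers close. It gives the time, the measured TCP pose, the force, the opening and the grip force at its end, in the units of the state.
- manip.get_state(): the state, without advancing time (a new reading comes with each control period).
- manip.grab_frame(name): name is "scene" or "top" or "wrist"; returns the picture (400x640x3 uint8, blue, green, red); there is no depth.
- manip.camera_info(name): a dict with "fov_y" (degrees; the focal length in pixels is half the picture's height over the tangent of half this angle, whatever the lens; pixels are square), "cx", "cy" (the principal point, pixels), "R" (3x3) and "t" (3): a world point X has camera coordinates R X + t. Camera axes: x right, y down, z forward; pixel columns grow to the right and rows downward; lengths in m; the calibration is good to about 2 mm. A picture is of the moment at which its call begins: read the wrist's pose just before it. camera_info takes no time and is no camera call; for the wrist camera it gives the pose at the moment of the call.
- manip.job_done(): hands the job in; it is judged then, once.
The state is a dict: "t": time; "joint_pos": joint angles; "joint_velocities": joint speeds; "effort": joint torques, N m; "position": TCP position; "tcp_rot": TCP orientation; "ft_force": force on the tool from outside, world axes, zero at the start; "wrist_torque": the same for the moment, N m; "opening": opening from 0.0 (shut) to 1.0 (fully open); "finger_force": force on a finger pad.
Only numpy, scipy, OpenCV 4.12 (cv2) and the standard library are available. Lean on these libraries where they do the work, as an engineer would, in place of code of your own. Each camera call takes 0.05 s, during which the arm holds its last target. There are 200 camera calls.

## Task

Put the two cups from the sloped stand away in the open safe: lower the blue cup into the grey cup that stands in the safe's holder and let go when it is fully home, then lower the orange cup fully home into the blue one, without dropping either. Then turn the holder's lock ring by its red handle until the handle points at the green mark. The grey cup stays in its holder, and the other things on the table and in the safe are left where they are.

Things in the scene. Friction and masses are not known exactly. Their poses are not given: they have to be found in the camera images.
- blue_cup: blue metal cup, 100 mm tall, foot 39 mm across, flaring to 61 mm at 71 mm up, then a straight rim band 69 mm across above it to grip. Wall 2.5 mm; inner floor 32 mm above the underside, so nested cups stand 32 mm apart. Origin: centre of underside; z: axis to the mouth. Starts leaning 29 deg from upright, lowest 42 mm in a socket of the stand; draws out along its axis
- orange_cup: orange metal cup, 100 mm tall, foot 39 mm across, flaring to 61 mm at 71 mm up, then a straight rim band 69 mm across above it to grip. Wall 2.5 mm; inner floor 32 mm above the underside, so nested cups stand 32 mm apart. Origin: centre of underside; z: axis to the mouth. Starts leaning 29 deg from upright, lowest 42 mm in a socket of the stand; draws out along its axis
- grey_cup: bare grey aluminium metal cup, 100 mm tall, foot 39 mm across, flaring to 61 mm at 71 mm up, then a straight rim band 69 mm across above it to grip. Wall 2.5 mm; inner floor 32 mm above the underside, so nested cups stand 32 mm apart. Origin: centre of underside; z: axis to the mouth. Starts upright with its foot in the safe's holder
- holder (a point): point on the floor of the cup holder in the safe, on the axis of holder and lock ring, 10 mm above the table; its z is that upright axis. The grey cup's underside centre rests here, inside a black well 14 mm high and 55 mm outside diameter
- safe: open dark grey drawer safe, a box 220 x 280 x 65 mm (x, y, z), floor 6 mm up, walls 6 mm, front (-x) wall 34 mm thick with a round fingerprint reader on top; lid folded back beyond its +x side, sloping up to 115 mm. Origin: centre of the underside; the holder is at (0, -50) mm in its frame. Fixed
- lock_ring (a joint): angle in rad of the aluminium lock ring (100 mm outside diameter, 72 mm hole, at 16 to 28 mm above the table) that turns round the holder's axis, counter-clockwise from above as it grows; end stops at 0 and 1.45; locked at 1.15. It stays where it is left (light friction)
- ring_handle (a point): point in the ring's red upright handle, on its centre line, 92 mm above the table and 95 mm from the holder's axis. The handle is a tab 14 mm thick along its path and 24 mm wide radially, standing up to 101 mm above the table
- lock_mark (a point): where ring_handle comes to lie when the ring is locked; below it, on the floor of the safe just beyond the end of the ring's arm, is a green strip, pointing radially (the white strip is the open end)
- stand: plywood stand, 230 x 150 mm (x, y), with two dark sockets on its slope, 120 mm apart along its x, both leaning 29 degrees towards its +y. Rims of the sockets are up to 106 mm above the table, its highest edge 100 mm. Origin: centre of the underside. Fixed to the table
- lotion: bystander: brown glass bottle, 52 mm diameter, 150 mm tall. Origin: centre of the underside. Leave it where it is
- cream_jar: bystander: low blue jar with white lid, 64 mm diameter, 55 mm tall. Origin: centre of the underside. Leave it where it is
- torch: bystander: metal torch lying on the table, 142 mm long along its x, 38 mm thick at most. Origin: centre of the underside. Leave it where it is
- glasses_case: bystander: black glasses case, 60 x 150 x 40 mm (x, y, z). Origin: centre of the underside. Leave it where it is
- tin: bystander: flat brass tin, 100 x 40 x 26 mm, lying on the floor of the safe (6 mm up). Origin: centre of the underside. Leave it where it is
- mug: bystander: white mug, 82 mm diameter, 95 mm tall, handle towards its +y. Origin: centre of the underside. Leave it where it is
- clock: bystander: white alarm clock, 45 x 120 x 74 mm. Origin: centre of the underside. Leave it where it is
Things that resemble listed ones, but are neither listed nor needed, are in the scene too. There is more than one size of the blue_cup; the job needs the largest. Leave any pink look-alike of the grey_cup alone.

How it is judged:
By the outcome, as a careful person would: the job done as asked, in the order asked, and still so for the second after the job is handed in, with the robot touching nothing.
It also fails if it takes over 72 s, if anything falls off the work surface, if the arm or the gripper's body presses on something with over 40 N, if the wrist force passes 120 N, or if a joint passes its speed limit or range.

## Working session

There is one attempt and no reset: what is moved stays moved. The work goes in short steps, Python scripts to look and compute and a shell command to move; the robot and the scene stay as the last step left them, time stands still between calls to the robot, and variables do not carry over. Pictures are saved under pics/ and viewed, at most 10 in all, crops included, and the job is handed in when it is done.

```bash
mkdir -p pics; ls
python3 - <<'E'
from plant import manip
import cv2,numpy as np
s=manip.get_state();print(s['t'],s['position'],s['tcp_rot'],s['opening'])
for n in ['scene','top','wrist']:
    c=manip.camera_info(n);print(n,c['fov_y'],c['cx'],c['cy'],np.round(c['R'],3).tolist(),np.round(c['t'],3).tolist(),c.keys())
    cv2.imwrite(f'pics/{n}0.png',manip.grab_frame(n))
E
```

```text
pics
0.0 [0.23100932 0.49885656 0.26013757] [-3.09327846e-04  2.15203265e-01  9.76569004e-01 -6.63475146e-04] 1.0058260369369654
scene 44.96968815514042 317.0776337285821 199.82309669983195 [[-0.859, 0.512, 0.015], [0.397, 0.685, -0.611], [-0.323, -0.519, -0.791]] [0.459, -0.187, 1.807] dict_keys(['fov_y', 'cx', 'cy', 'R', 't'])
top 45.09449313750075 319.49801504303065 202.26397688443856 [[0.009, -1.0, 0.022], [-0.988, -0.012, -0.152], [0.152, -0.02, -0.988]] [-0.019, 0.56, 1.503] dict_keys(['fov_y', 'cx', 'cy', 'R', 't'])
wrist 63.15834994667959 323.4182404730184 196.2129049787709 [[0.42, 0.907, -0.002], [0.869, -0.402, 0.29], [0.263, -0.124, -0.957]] [-0.549, -0.041, 0.39] dict_keys(['fov_y', 'cx', 'cy', 'R', 't'])
```

View pics/scene0.png

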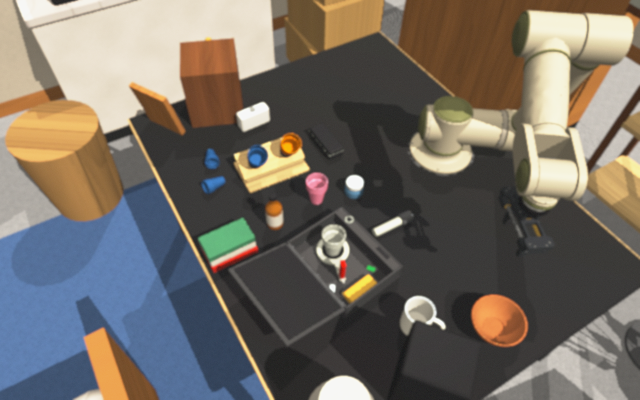

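View pics/top0.png

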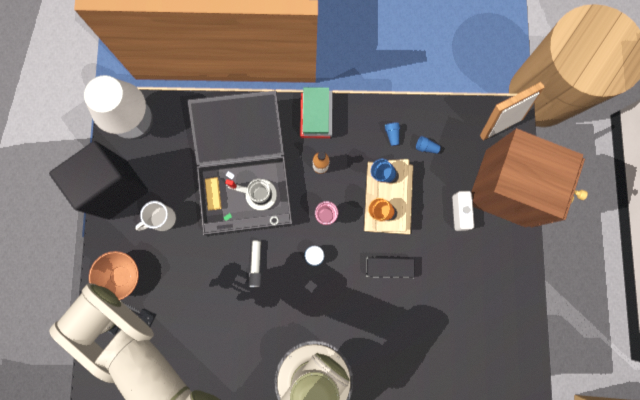

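```bash
cat > h.py <<'E'
from plant import manip
import cv2,numpy as np
from scipy.spatial.transform import Rotation as Ro
def snap(n,f=None):
    c=manip.camera_info(n);im=manip.grab_frame(n)
    if f: cv2.imwrite('pics/'+f,im)
    return im,cam(c)
def cam(c): return (200/np.tan(np.radians(c['fov_y']/2)),c['cx'],c['cy'],np.array(c['R']),np.array(c['t']))
def ray(c,p):
    f,cx,cy,R,t=c;d=R.T@np.array([(p[0]-cx)/f,(p[1]-cy)/f,1]);return -R.T@t,d/np.linalg.norm(d)
def plane(c,p,z):
    o,d=ray(c,p);return o+d*(z-o[2])/d[2]
def proj(c,X):
    f,cx,cy,R,t=c;q=R@np.array(X)+t;return np.array([cx+f*q[0]/q[2],cy+f*q[1]/q[2]])
def tri(*cp):
    A=np.zeros((3,3));b=np.zeros(3);rs=[ray(c,p) for c,p in cp]
    for o,d in rs:
        P=np.eye(3)-np.outer(d,d);A+=P;b+=P@o
    X=np.linalg.solve(A,b);return X,[float(np.linalg.norm(np.cross(X-o,d))) for o,d in rs]
def pose():
    s=manip.get_state();q=s['tcp_rot'];return np.array(s['position']),Ro.from_quat([q[1],q[2],q[3],q[0]]),s
def go(X,Rt):
    "turn (rows of full-scale 180deg) then shift in the tool axes after the turn (units of 50 mm)"
    p,R,s=pose();rv=(R.inv()*Rt).as_rotvec()/np.pi
    print('turn',rv.round(4),'shift after',(Rt.inv().apply(np.array(X)-p)/.05).round(3),'shift before',(R.inv().apply(np.array(X)-p)/.05).round(3))
def rot(z,y):
    z=np.array(z,float);z/=np.linalg.norm(z);y=np.array(y,float);y-=z*(y@z);y/=np.linalg.norm(y)
    return Ro.from_matrix(np.c_[np.cross(y,z),y,z])
def st():
    p,R,s=pose();print('t',round(s['t'],2),'p',p.round(4),'z',R.as_matrix()[:,2].round(3),'y',R.as_matrix()[:,1].round(3),'op',round(s['opening'],3),'ff',np.round(s['finger_force'],1),'ft',np.round(s['ft_force'],1),'q',np.round(s['joint_pos'],2))
E
python3 - <<'E'
from h import *
t=cam(manip.camera_info('top'));s=cam(manip.camera_info('scene'));w=cam(manip.camera_info('wrist'))
for n,a,b in [('blue',(384,171),(257,155)),('orange',(382,209),(290,144)),('grey',(260,188),(334,231)),('handle',(230,183),(343,265)),('green',(227,217),(371,268)),('white',(229,175),(332,288)),('pink',(326,209),(317,178)),('lotion',(321,155),(275,203))]:
    print(n,*tri((t,a),(s,b)))
p,R,_=pose();print('cam in tool',R.inv().apply(-w[3].T@w[4]-p),'cam axes in tool',(w[3]@R.as_matrix()).round(3))
X=[.5,-.19,.30];go(X,rot([0,0,-1],[1,0,0]));go(X,rot([0,0,-1],[-1,0,0]));st()
E
```

```text
blue [ 0.64638168 -0.2077811   0.12624446] [0.0013698948130911237, 0.0013698948130911265]
orange [ 0.52742086 -0.1996029   0.1250597 ] [0.00275366117117347, 0.002753661171173478]
grey [0.58673164 0.17385679 0.12108126] [0.0047528266542137335, 0.004752826654213764]
handle [0.61046948 0.26978147 0.08445292] [0.0016681314962102129, 0.0016681314962103783]
green [0.5132786  0.28763103 0.00755805] [0.0006978447175149784, 0.0006978447175150499]
white [0.65288513 0.28580642 0.00905375] [0.00023718140479024957, 0.00023718140479030985]
pink [ 0.52466853 -0.02828631  0.12049481] [0.004531921198737222, 0.0045319211987372016]
lotion [ 0.69057763 -0.00966059  0.1197329 ] [0.007820261572964268, 0.007820261572964317]
cam in tool [ 7.37172702e-02  1.04668840e-04 -1.23563770e-01] cam axes in tool [[ 0.     1.     0.001]
 [-0.957  0.    -0.291]
 [-0.291 -0.001  0.957]]
turn [-3.000e-04  1.000e-04  3.619e-01] shift after [-13.778   5.378  -0.793] shift before [-10.672 -10.241  -0.786]
turn [-1.000e-04 -3.000e-04 -6.381e-01] shift after [13.778 -5.378 -0.793] shift before [-10.672 -10.241  -0.786]
t 0.15 p [0.2311 0.4989 0.2603] z [-0.001 -0.001 -1.   ] y [ 0.42   0.907 -0.001] op 1.0 ff 0.0 ft [-0.1 -0.5 -0.2] q [ 0.92  0.38  1.3  -0.    1.46 -0.22]
```

View pics/wrist0.png

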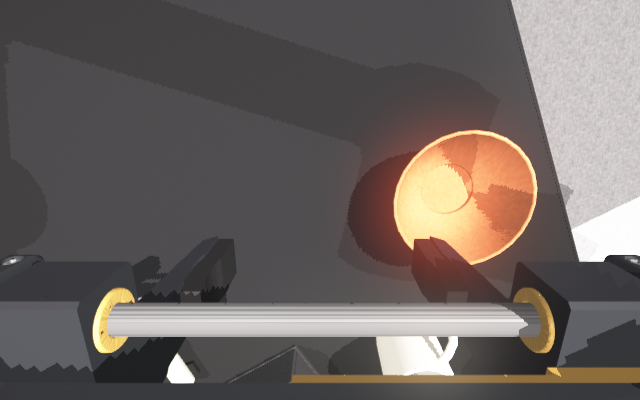

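```bash
python3 -m pendant '[[[0,0,0.0402],[0,0,0],1],[[0,0,0.0402],[0,0,0],1],[[0,0,0.0402],[0,0,0],1],[[0,0,0.0402],[0,0,0],1],[[0,0,0.0402],[0,0,0],1],[[0,0,0.0402],[0,0,0],1],[[0,0,0.0402],[0,0,0],1],[[0,0,0.0402],[0,0,0],1],[[0,0,0.0402],[0,0,0],1]]'
python3 -m pendant '[[[0,0,0],[-0.8,0.45,0],1],[[0,0,0],[-0.8,0.45,0],1],[[0,0,0],[-0.8,0.45,0],1],[[0,0,0],[-0.8,0.45,0],1],[[0,0,0],[-0.8,0.45,0],1],[[0,0,0],[-0.8,0.45,0],1],[[0,0,0],[-0.8,0.45,0],1],[[0,0,0],[-0.8,0.45,0],1],[[0,0,0],[-0.8,0.45,0],1],[[0,0,0],[-0.8,0.45,0],1],[[0,0,0],[-0.8,0.45,0],1],[[0,0,0],[-0.8,0.45,0],1],[[0,0,0],[-0.8,0.45,0],1],[[0,0,0],[-0.8,0.45,0],1],[[0,0,0],[-0.8,0.45,0],1],[[0,0,0],[-0.8,0.45,0],1]]'
python3 - <<'E'
from h import *
st();go([.587,-.131,.257],rot([0,-np.sin(np.radians(29)),-np.cos(np.radians(29))],[1,0,0]))
E
```

```text
t: 1.05
position: [0.2311, 0.499, 0.2605]
tcp_rot: [0.0, 0.709, 0.705, -0.0]
ft_force: [-0.3, 0.4, -0.0]
opening: 1.0
finger_force: 0.0
t: 2.65
position: [0.592, -0.1426, 0.2605]
tcp_rot: [-0.0, 0.707, 0.707, -0.0]
ft_force: [0.3, 0.9, 1.0]
opening: 1.002
finger_force: 0.0
t 2.65 p [ 0.592  -0.1426  0.2605] z [-0.  0. -1.] y [ 1.  0. -0.] op 1.002 ff 0.0 ft [0.3 0.9 1. ] q [-0.43  0.49  1.12  0.    1.53 -0.43]
turn [-1.000e-04 -1.612e-01  1.000e-04] shift after [ 0.237 -0.099 -0.052] shift before [ 0.233 -0.099  0.069]
```

```bash
python3 -m pendant '[[[0,-0.0403,0],[0,0,0],1],[[0,-0.0403,0],[0,0,0],1],[[0,-0.0403,0],[0,0,0],1],[[0,-0.0403,0],[0,0,0],1],[[0,0,0],[0.24,-0.1,0],1],[[0,0,0],[0,0,0],1]]'
python3 - <<'E'
from h import *
st();im,c=snap('wrist','w1.png')
E
```

```text
t: 3.25
position: [0.5857, -0.1286, 0.2538]
tcp_rot: [0.175, 0.684, 0.686, -0.176]
ft_force: [-0.1, -0.5, 0.7]
opening: 1.003
finger_force: 0.0
t 3.25 p [ 0.5857 -0.1286  0.2538] z [-0.001 -0.482 -0.876] y [ 1.     0.002 -0.002] op 1.003 ff 0.0 ft [-0.1 -0.5  0.7] q [-0.23  0.47  1.25 -0.5   1.33 -0.13]
```

View pics/w1.png

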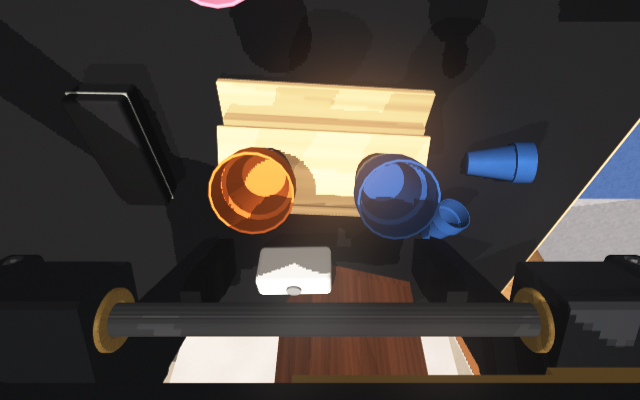

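```bash
cat >> h.py <<'E'
def mask(im,col):
    h=cv2.cvtColor(im,cv2.COLOR_BGR2HSV)
    lo,hi={'o':((3,120,60),(22,255,255)),'b':((100,110,50),(125,255,255)),'r':((0,140,70),(8,255,255)),'g':((45,120,50),(85,255,255))}[col]
    m=cv2.inRange(h,lo,hi)
    if col=='r': m|=cv2.inRange(h,(170,140,70),(180,255,255))
    return m
def rim(m,c0,r0):
    "ellipse fit to the outline points near circle c0,r0, refitted to inliers"
    cs,_=cv2.findContours(m,cv2.RETR_EXTERNAL,cv2.CHAIN_APPROX_NONE);P=np.vstack([c[:,0] for c in cs]).astype(np.float32)
    e=((c0),(2*r0,2*r0),0.);tol=6
    for k in range(12):
        a=np.radians(e[2]);d=P-np.array(e[0]);u=d@np.array([np.cos(a),np.sin(a)]);v=d@np.array([-np.sin(a),np.cos(a)])
        q=np.hypot(u/(e[1][0]/2),v/(e[1][1]/2));ok=abs(q-1)*np.mean(e[1])/2<tol
        e=cv2.fitEllipseDirect(P[ok]);tol=max(1.2,tol*.75)
    return e,int(ok.sum())
E
python3 -m pendant '[[[0,0,0],[-0.45,0.3,0],1],[[0,0,0],[-0.45,0.3,0],1],[[0,0,0],[0,0,0],1],[[0,0,0],[0,0,0],1]]'
python3 - <<'E'
from h import *
import pickle
im2,c2=snap('wrist','w2.png');st()
p=proj
im1=cv2.imread('pics/w1.png')
# camera at view 1: same orientation, displaced; recompute from recorded TCP pose
P,R,_=pose();Ct=R.inv().apply(-c2[3].T@c2[4]-P);ax=c2[3]@R.as_matrix()
q=[0.175,0.684,0.686,-0.176];R1=Ro.from_quat(q[1:]+q[:1]);
Rc=ax@R1.as_matrix().T;C1=np.array([0.5857,-0.1286,0.2538])+R1.apply(Ct);c1=(*c2[:3],Rc,-Rc@C1)
for n,col,g,r in [('o','o',(252,191),43),('b','b',(398,197),42)]:
    e1,k1=rim(mask(im1,col),g,r)
    X0=plane(c1,e1[0],.126);g2=proj(c2,X0)
    e2,k2=rim(mask(im2,col),tuple(g2),r)
    print(n,np.round(e1[0],1),np.round(e1[1],1),k1,np.round(g2,1),np.round(e2[0],1),np.round(e2[1],1),k2)
    X,err=tri((c1,e1[0]),(c2,e2[0]));print(X.round(4),np.round(err,4))
E
```

```text
t: 3.7
position: [0.6161, -0.1705, 0.2766]
tcp_rot: [0.177, 0.685, 0.684, -0.177]
ft_force: [-0.2, -0.4, 0.7]
opening: 1.0
finger_force: 0.0
t 3.75 p [ 0.6159 -0.1699  0.2764] z [-0.001 -0.484 -0.875] y [ 1.    -0.001 -0.001] op 1.001 ff 0.0 ft [0.  0.7 0.4] q [-0.29  0.51  1.11 -0.49  1.39 -0.23]
o [252.1 190.1] [86.8 88.2] 200 [211.5 134.9] [209.2 131.8] [89.9 97.4] 225
[ 0.5284 -0.1919  0.1362] [0. 0.]
b [398. 199.] [75.3 81.3] 239 [366.  145.1] [363.5 139.1] [85.4 88.6] 245
[ 0.6476 -0.1936  0.1441] [0.0004 0.0004]
```

Run:
```python
from h import *
im1=cv2.imread('pics/w1.png');im2=cv2.imread('pics/w2.png')
out=[]
for im,gs in [(im1,[('o',(252,191),43),('b',(398,197),42)]),(im2,[('o',(210,133),43),('b',(364,141),42)])]:
    big=cv2.resize(im,None,fx=3,fy=3,interpolation=cv2.INTER_CUBIC)
    row=[]
    for col,g,r in gs:
        m=mask(im,col);cs,_=cv2.findContours(m,0,1)
        e,_=rim(m,g,r)
        b=big.copy();cv2.ellipse(b,((e[0][0]*3+1,e[0][1]*3+1),(e[1][0]*3,e[1][1]*3),e[2]),(255,255,255),1)
        b2=big.copy();x,y=int(g[0]*3),int(g[1]*3)
        row.append(b[y-150:y+150,x-200:x+200])
    out.append(np.hstack(row))
cv2.imwrite('pics/cmp.png',np.vstack(out))
```

```text
(no output)
```

View pics/cmp.png

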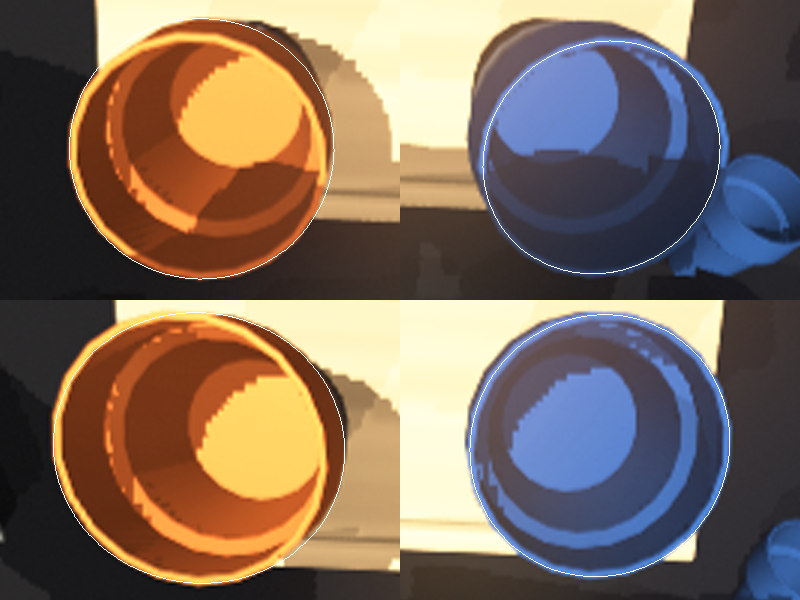

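Run:
```python
from h import *
c2=cam(manip.camera_info('wrist'));P,R,_=pose();Ct=R.inv().apply(-c2[3].T@c2[4]-P);ax=c2[3]@R.as_matrix()
q=[0.175,0.684,0.686,-0.176];R1=Ro.from_quat(q[1:]+q[:1]);
Rc=ax@R1.as_matrix().T;C1=np.array([0.5857,-0.1286,0.2538])+R1.apply(Ct);c1=(*c2[:3],Rc,-Rc@C1)
for a,b,d in [((251.2,192.5),(206.3,131.8),257/3),((399.3,198.3),(364,139.2),250/3)]:
    X,e=tri((c1,a),(c2,b));print(X.round(4),np.round(e,4),'depth cam1',(Rc@X+c1[4])[2].round(4),'by size',c1[0]*.069/d)
    t=cam(manip.camera_info('top'));s=cam(manip.camera_info('scene'));print(proj(t,X),proj(s,X))
# stand edge yaw
for a,b,z in [((217,125),(430,137),.05),((217,80),(434,92),.03)]:
    A=plane(c1,a,z);B=plane(c1,b,z);print(np.degrees(np.arctan2((B-A)[1],(B-A)[0])),A,B)
```

```text
[ 0.5298 -0.1852  0.1451] [0.0001 0.0001] depth cam1 0.2563 by size 0.26206061263493413
[377.61133671 207.93581832] [290.47505264 142.54022609]
[ 0.6482 -0.1934  0.143 ] [0.0001 0.0001] depth cam1 0.2637 by size 0.2693983097887123
[379.85785854 169.51227657] [257.61960421 154.38244112]
-3.620289778300026 [ 0.4809198  -0.18564262  0.05      ] [ 0.69564927 -0.19922859  0.05      ]
-3.1742563685468594 [ 0.48489819 -0.14856861  0.03      ] [ 0.69487801 -0.16021367  0.03      ]
```

```bash
cat >> h.py <<'E'
YAW=np.radians(-3.7);A=np.array([-np.sin(YAW)*np.sin(np.radians(29)),np.cos(YAW)*np.sin(np.radians(29)),np.cos(np.radians(29))])
RP=rot(-A,[np.cos(YAW),np.sin(YAW),0])
B=np.array([.648,-.196,.140]);O=np.array([.5293,-.188,.141])
E
python3 - <<'E'
from h import *
go(B+.1*A,RP)
E
```

```text
turn [ 0.0097 -0.0004  0.0179] shift after [0.902 0.674 0.618] shift before [0.863 0.704 0.64 ]
```

```bash
python3 -m pendant '[[[0.0097,0,0.018],[0,0,0],1],[[0,0,0],[0.45,0.34,0.31],1],[[0,0,0],[0.45,0.34,0.31],1],[[0,0,0],[0,0,0],1],[[0,0,0],[0,0,0],1]]'
python3 - <<'E'
from h import *
im,c=snap('wrist','w3.png');st();go(B+.1*A,RP)
# predicted rim for the assumed pose vs. picture
u=np.cross(A,[1,0,0]);u/=np.linalg.norm(u);v=np.cross(A,u)
big=cv2.resize(im,None,fx=4,fy=4,interpolation=cv2.INTER_CUBIC)
pts=np.array([proj(c,B+.0345*(np.cos(t)*u+np.sin(t)*v)) for t in np.linspace(0,6.28,60)])
print(pts.min(0),pts.max(0),proj(c,B))
x,y=proj(c,B);x0=int(x-100);y0=int(y-75)
cv2.imwrite('pics/w3c.png',big[4*y0:4*y0+600,4*x0:4*x0+800]);print(x0,y0)
np.savez('c3.npz',f=c[0],cx=c[1],cy=c[2],R=c[3],t=c[4])
E
```

```text
t: 4.25
position: [0.6515, -0.1472, 0.2278]
tcp_rot: [0.171, 0.706, 0.663, -0.183]
ft_force: [-0.5, 0.2, -0.2]
opening: 0.998
finger_force: 0.0
t 4.3 p [ 0.6516 -0.1476  0.2289] z [-0.03  -0.484 -0.874] y [ 0.998 -0.064  0.001] op 1.001 ff 0.0 ft [-0.3 -0.2  0.5] q [-0.24  0.62  1.06 -0.51  1.39 -0.1 ]
turn [0.0005 0.0001 0.    ] shift after [ 0.013 -0.009  0.025] shift before [ 0.013 -0.009  0.025]
[273.60868486 158.22177179] [368.76333356 248.51481296] [321.1912423  205.25631287]
221 130
```

View pics/w3c.png

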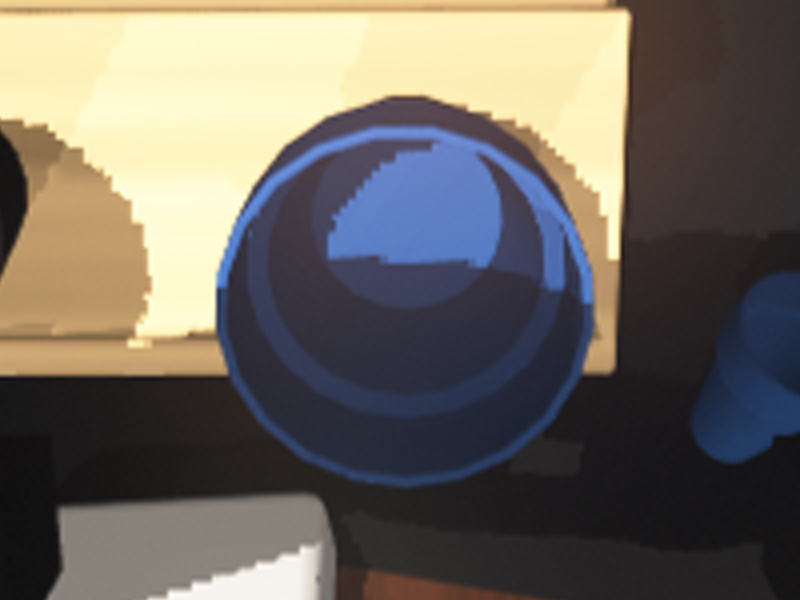

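Run:
```python
from h import *
d=np.load('c3.npz');c=(float(d['f']),float(d['cx']),float(d['cy']),d['R'],d['t'])
o,r=ray(c,(322.3,206.8));dep=(c[3]@B+c[4])[2]*1.0125
Bn=o+r*dep/(c[3]@r)[2];print(dep,Bn)
go(Bn-.004*A,RP)
```

```text
0.2390627023786004 [ 0.64860527 -0.19901056  0.13882041]
turn [0.0005 0.0001 0.    ] shift after [-0.028  0.007  2.154] shift before [-0.027  0.004  2.154]
```

```bash
python3 -m pendant '[[[0,0,0],[-0.03,0.005,0.3],1],[[0,0,0],[0,0,0.4],1],[[0,0,0],[0,0,0.4],1],[[0,0,0],[0,0,0.4],1],[[0,0,0],[0,0,0.4],1],[[0,0,0],[0,0,0.25],1],[[0,0,0],[0,0,0],1],[[0,0,0],[0,0,0],1]]'
python3 -c "
from h import *
st()"
python3 -m pendant '[[[0,0,0],[0,0,0],0.7],[[0,0,0],[0,0,0],0.7],[[0,0,0],[0,0,0],0.7],[[0,0,0],[0,0,0],0.7],[[0,0,0],[0,0,0],0.7],[[0,0,0],[0,0,0],0.7]]' 35
python3 -c "
from h import *
st()"
```

```text
t: 5.1
position: [0.649, -0.201, 0.1359]
tcp_rot: [0.172, 0.706, 0.662, -0.182]
ft_force: [0.2, -0.5, 0.4]
opening: 0.996
finger_force: 0.0
t 5.1 p [ 0.649  -0.201   0.1359] z [-0.029 -0.485 -0.874] y [ 0.998 -0.064  0.002] op 0.996 ff 0.0 ft [ 0.2 -0.5  0.4] q [-0.32  0.7   1.17 -0.53  1.18 -0.07]
t: 5.7
position: [0.6485, -0.2006, 0.1353]
tcp_rot: [0.172, 0.706, 0.662, -0.183]
ft_force: [-4.8, 3.1, 6.4]
opening: 0.764
finger_force: 35.0
t 5.7 p [ 0.6485 -0.2006  0.1353] z [-0.031 -0.484 -0.874] y [ 0.998 -0.064  0.   ] op 0.764 ff 35.0 ft [-4.8  3.1  6.4] q [-0.32  0.71  1.17 -0.53  1.18 -0.06]
```

```bash
python3 -m pendant '[[[0,0,0],[0,0,-0.1],0.6],[[0,0,0],[0,0,-0.2],0.6],[[0,0,0],[0,0,-0.2],0.6],[[0,0,0],[0,0,-0.3],0.6],[[0,0,0],[0,0,-0.3],0.6],[[0,0,0],[0,0,-0.4],0.6],[[0,0,0],[0,0,-0.4],0.6],[[0,0,0],[0,0,-0.4],0.6],[[0,0,0],[0,0,-0.3],0.6],[[0,0,0],[0,0,0],0.6]]' 35
python3 - <<'E'
from h import *
st();go([.587,-.03,.30],rot([0,0,-1],[1,0,0]))
E
```

```text
t: 6.7
position: [0.6534, -0.1367, 0.2514]
tcp_rot: [0.174, 0.706, 0.662, -0.181]
ft_force: [0.2, 0.0, -1.5]
opening: 0.767
finger_force: 34.9
t 6.7 p [ 0.6534 -0.1367  0.2514] z [-0.025 -0.485 -0.874] y [ 0.998 -0.062  0.006] op 0.767 ff 34.9 ft [ 0.2  0.  -1.5] q [-0.22  0.6   1.02 -0.5   1.44 -0.11]
turn [-0.0033  0.1614 -0.0199] shift after [ 2.135 -1.329 -0.973] shift before [ 1.314 -1.454 -1.852]
```

```bash
python3 -m pendant '[[[0,0.0404,-0.005],[0,0,-0.3],0.6],[[0,0.0404,-0.005],[0,0,-0.3],0.6],[[0,0.0404,-0.005],[0,0,-0.3],0.6],[[0,0.0404,-0.005],[0,0,-0.2],0.6],[[0,0,0],[0,0,0],0.6]]'
python3 - <<'E'
from h import *
st();go([.56,.10,.30],rot([0,0,-1],[1,0,0]))
E
```

```text
t: 7.2
position: [0.6541, -0.1226, 0.3007]
tcp_rot: [-0.005, 0.71, 0.705, -0.004]
ft_force: [-0.3, -0.6, -2.1]
opening: 0.766
finger_force: 34.9
t 7.2 p [ 0.6541 -0.1226  0.3007] z [-0.013  0.002 -1.   ] y [ 1.    -0.007 -0.013] op 0.766 ff 34.9 ft [-0.3 -0.6 -2.1] q [-0.36  0.58  0.84 -0.    1.73 -0.36]
turn [-0.004  -0.0005 -0.0022] shift after [ 4.452 -1.882  0.015] shift before [ 4.439 -1.912  0.046]
```

```bash
python3 -m pendant '[[[-0.004,0,-0.002],[0,0,0],0.6],[[0,0,0],[0.4,-0.17,0],0.6],[[0,0,0],[0.55,-0.24,0],0.6],[[0,0,0],[0.6,-0.25,0],0.6],[[0,0,0],[0.6,-0.25,0],0.6],[[0,0,0],[0.6,-0.25,0],0.6],[[0,0,0],[0.6,-0.25,0],0.6],[[0,0,0],[0.6,-0.25,0],0.6],[[0,0,0],[0.5,-0.22,0],0.6],[[0,0,0],[0,0,0],0.6],[[0,0,0],[0,0,0],0.6]]'
python3 - <<'E'
from h import *
im,c=snap('wrist','s1.png');st();np.savez('cs1.npz',f=c[0],cx=c[1],cy=c[2],R=c[3],t=c[4])
E
python3 -m pendant '[[[0,0,0],[0,0.5,0],0.6],[[0,0,0],[0,0.6,0],0.6],[[0,0,0],[0,0.5,0],0.6],[[0,0,0],[0,0,0],0.6],[[0,0,0],[0,0,0],0.6]]'
python3 - <<'E'
from h import *
im,c=snap('wrist','s2.png');st();np.savez('cs2.npz',f=c[0],cx=c[1],cy=c[2],R=c[3],t=c[4])
a=cv2.imread('pics/s1.png');cv2.imwrite('pics/s12.png',np.vstack([cv2.resize(x[:240],None,fx=1.25,fy=1.25,interpolation=cv2.INTER_CUBIC) for x in (a,im)]))
E
```

```text
t: 8.3
position: [0.559, 0.1028, 0.2997]
tcp_rot: [-0.001, 0.705, 0.709, -0.001]
ft_force: [0.3, 0.2, -2.1]
opening: 0.765
finger_force: 34.9
t 8.35 p [0.5593 0.1021 0.2998] z [-0.002  0.    -1.   ] y [ 1.     0.003 -0.002] op 0.766 ff 34.9 ft [ 0.7 -0.8 -2.7] q [-0.03  0.39  1.17  0.    1.59 -0.03]
t: 8.85
position: [0.6397, 0.1014, 0.2992]
tcp_rot: [-0.002, 0.707, 0.708, -0.001]
ft_force: [-0.4, 0.4, -1.3]
opening: 0.767
finger_force: 34.9
t 8.9 p [0.6392 0.1016 0.2997] z [-0.003  0.001 -1.   ] y [ 1.     0.002 -0.003] op 0.764 ff 34.9 ft [-0.  -0.2 -1.9] q [-0.03  0.54  0.92  0.    1.69 -0.03]
```

View pics/s12.png

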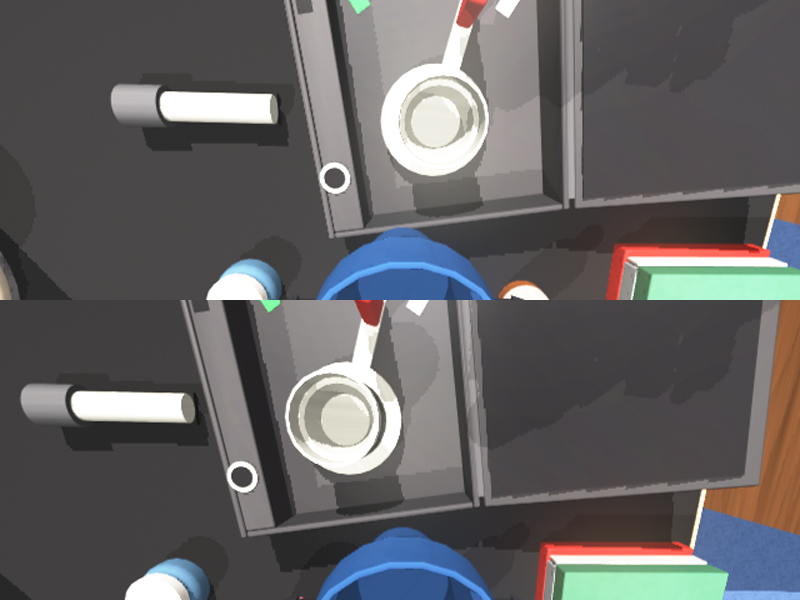

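Run:
```python
from h import *
def ld(n):
    d=np.load(n);return (float(d['f']),float(d['cx']),float(d['cy']),d['R'],d['t'])
out=[]
for n,g in [('s1',(350,95)),('s2',(274,92))]:
    im=cv2.imread(f'pics/{n}.png');c=ld(f'c{n}.npz')
    gr=cv2.cvtColor(im,cv2.COLOR_BGR2GRAY)
    m=cv2.inRange(gr,150,255)
    e,k=rim(m,g,46);X=plane(c,e[0],.028)
    print(n,np.round(e[0],2),np.round(e[1],1),k,'ring c',X.round(4))
    x0,y0=g[0]-45,g[1]-60
    crop=cv2.resize(cv2.convertScaleAbs(im[y0:y0+120,x0:x0+100],alpha=1.0),None,fx=4,fy=4,interpolation=cv2.INTER_CUBIC)
    crop=(255*(crop/255.)**2.5).astype(np.uint8)
    cv2.ellipse(crop,(((e[0][0]-x0)*4+2,(e[0][1]-y0)*4+2),(e[1][0]*4,e[1][1]*4),e[2]),(0,0,255),1)
    print(x0,y0);out.append(crop)
cv2.imwrite('pics/s12c.png',np.hstack(out))
```

```text
s1 [347.89  92.57] [87.1 95.7] 167 ring c [0.5875 0.1825 0.028 ]
305 35
s2 [274.44  94.11] [88.1 93.6] 205 ring c [0.583  0.1796 0.028 ]
229 32
```

View pics/s12c.png

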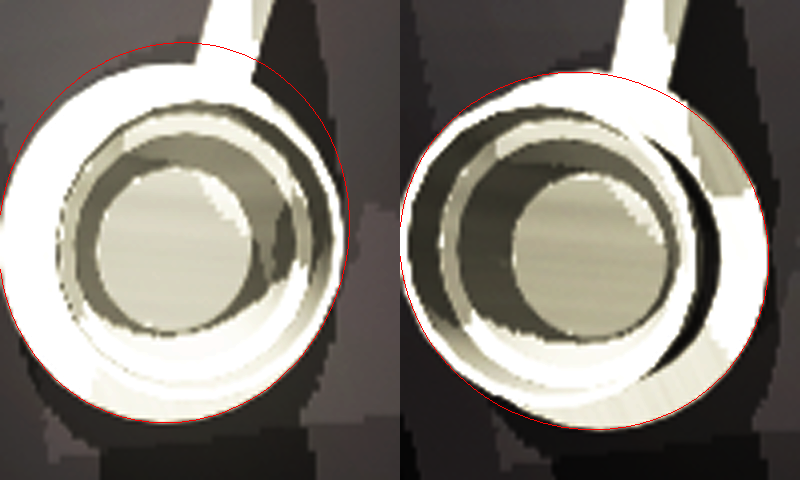

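Run:
```python
from h import *
def ld(n):
    d=np.load(n);return (float(d['f']),float(d['cx']),float(d['cy']),d['R'],d['t'])
c1,c2=ld('cs1.npz'),ld('cs2.npz')
for n,a,b,z in [('floor',(348.0,97.1),(276.1,95.6),.042),('rim',(354.4,96.4),(266,94.1),.110)]:
    X,e=tri((c1,a),(c2,b));print(n,X.round(4),np.round(e,4),plane(c1,a,z).round(4),plane(c2,b,z).round(4))
t,s=cam(manip.camera_info('top')),cam(manip.camera_info('scene'))
for X in ([.585,.173,.11],[.585,.178,.11]): print(proj(t,X),proj(s,X))
H=np.array([.585,.176,.11])
u=[proj(c1,H+.0345*np.array([np.cos(a),np.sin(a),0])) for a in np.linspace(0,6.28,60)];u=np.array(u);print('pred rim s1 zoom',(u.min(0)-[305,35])*4,(u.max(0)-[305,35])*4)
u=[proj(c2,H+.0345*np.array([np.cos(a),np.sin(a),0])) for a in np.linspace(0,6.28,60)];u=np.array(u);print('pred rim s2 zoom',(u.min(0)-[229,32])*4,(u.max(0)-[229,32])*4)
```

```text
floor [0.5868 0.1776 0.0414] [0.0002 0.0002] [0.5867 0.1775 0.042 ] [0.5869 0.1778 0.042 ]
rim [0.5877 0.1784 0.112 ] [0.0003 0.0003] [0.5879 0.1781 0.11  ] [0.5874 0.1788 0.11  ]
[259.58069241 190.35738074] [332.61793744 232.31586912]
[257.94969371 190.33660532] [333.50551434 233.5245547 ]
pred rim s1 zoom [35.49613506 93.37032685] [334.68042089 405.94242371]
pred rim s2 zoom [-11.90618663  98.87717468] [288.28342939 412.54006331]
```

Run:
```python
from h import *
go([.587,.178,.23],rot([0,0,-1],[1,0,0]))
```

```text
turn [-0.001  -0.0004  0.0006] shift after [ 1.527 -1.045  1.394] shift before [ 1.527 -1.037  1.399]
```

```bash
python3 -m pendant '[[[-0.001,0,0.0006],[0.4,-0.25,0.2],0.6],[[0,0,0],[0.4,-0.3,0.4],0.6],[[0,0,0],[0.4,-0.3,0.4],0.6],[[0,0,0],[0.32,-0.19,0.4],0.6],[[0,0,0],[0,0,0],0.6],[[0,0,0],[0,0,0],0.6]]'
python3 - <<'E'
from h import *
st();go([.587,.178,.15],rot([0,0,-1],[1,0,0]))
E
```

```text
t: 9.5
position: [0.5873, 0.178, 0.2312]
tcp_rot: [0.0, 0.707, 0.707, 0.001]
ft_force: [0.8, 0.3, -2.5]
opening: 0.768
finger_force: 34.9
t 9.5 p [0.5873 0.178  0.2312] z [ 0.002  0.001 -1.   ] y [1.    0.001 0.002] op 0.768 ff 34.9 ft [ 0.8  0.3 -2.5] q [0.1  0.51 1.16 0.   1.46 0.1 ]
turn [ 0.0006 -0.0005  0.0003] shift after [-0.    -0.006  1.624] shift before [-0.003 -0.009  1.624]
```

Position is right; lower to 0.15, then creep until contact.

```bash
python3 -m pendant '[[[0,0,0],[0,-0.005,0.3],0.6],[[0,0,0],[0,0,0.3],0.6],[[0,0,0],[0,0,0.3],0.6],[[0,0,0],[0,0,0.3],0.6],[[0,0,0],[0,0,0.2],0.6],[[0,0,0],[0,0,0.1],0.6],[[0,0,0],[0,0,0.06],0.6],[[0,0,0],[0,0,0],0.6]]'
python3 -m pendant '[[[0,0,0],[0,0,0.06],0.6],[[0,0,0],[0,0,0.06],0.6],[[0,0,0],[0,0,0],0.6]]'
python3 -c "
from h import *
st()"
```

```text
t: 10.3
position: [0.5875, 0.1783, 0.1527]
tcp_rot: [-0.0, 0.707, 0.707, 0.001]
ft_force: [0.3, -0.2, -2.0]
opening: 0.766
finger_force: 34.9
t: 10.6
position: [0.5871, 0.1785, 0.1461]
tcp_rot: [-0.0, 0.707, 0.707, 0.001]
ft_force: [0.3, -0.3, -1.6]
opening: 0.764
finger_force: 34.9
t 10.6 p [0.5871 0.1785 0.1461] z [ 0.     0.002 -1.   ] y [1.    0.001 0.   ] op 0.764 ff 34.9 ft [ 0.3 -0.3 -1.6] q [0.1  0.59 1.29 0.   1.27 0.1 ]
```

```bash
for i in 1; do python3 -m pendant '[[[0,0,0],[0,0,0.05],0.6],[[0,0,0],[0,0,0.05],0.6],[[0,0,0],[0,0,0],0.6]]'; python3 -m pendant '[[[0,0,0],[0,0,0.04],0.6],[[0,0,0],[0,0,0],0.6]]';done
```

```text
t: 10.9
position: [0.5871, 0.1785, 0.1409]
tcp_rot: [-0.001, 0.707, 0.707, 0.001]
ft_force: [0.3, -0.3, -1.9]
opening: 0.763
finger_force: 34.9
t: 11.1
position: [0.5872, 0.1785, 0.1391]
tcp_rot: [-0.0, 0.707, 0.707, 0.001]
ft_force: [-0.3, 0.2, -1.1]
opening: 0.767
finger_force: 34.9
```

```bash
python3 -m pendant '[[[0,0,0],[0,0,0.03],0.6],[[0,0,0],[0,0,0],0.6]]'; python3 -m pendant '[[[0,0,0],[0,0,0.03],0.6],[[0,0,0],[0,0,0],0.6]]'
```

```text
t: 11.3
position: [0.5872, 0.1785, 0.1377]
tcp_rot: [-0.0, 0.707, 0.707, 0.001]
ft_force: [0.2, 0.3, -2.4]
opening: 0.768
finger_force: 34.9
t: 11.5
position: [0.5872, 0.1785, 0.1362]
tcp_rot: [-0.0, 0.707, 0.707, 0.001]
ft_force: [0.4, 0.2, -2.1]
opening: 0.768
finger_force: 34.9
```

```bash
python3 -m pendant '[[[0,0,0],[0,0,0.02],0.6],[[0,0,0],[0,0,0],0.6]]'; python3 -m pendant '[[[0,0,0],[0,0,0.02],0.6],[[0,0,0],[0,0,0],0.6]]'
```

```text
t: 11.7
position: [0.5872, 0.1785, 0.1352]
tcp_rot: [-0.0, 0.707, 0.707, 0.001]
ft_force: [0.6, 0.2, -0.2]
opening: 0.763
finger_force: 34.9
t: 11.9
position: [0.5872, 0.1785, 0.1342]
tcp_rot: [-0.0, 0.707, 0.707, 0.001]
ft_force: [0.1, 0.2, -1.9]
opening: 0.766
finger_force: 34.9
```

Run:
```python
from h import *
for n in ['s1','s2']:
    im=cv2.imread(f'pics/{n}.png');d=np.load(f'c{n}.npz');f,cx,cy=float(d['f']),float(d['cx']),float(d['cy'])
    g=im[:,:,0].astype(int)
    pts=[]
    for u in range(262,386,4):
        col=g[195:300,u];b=np.where(col>185)[0]
        if len(b): pts.append((u,195+b[0],int((b<b[0]+12).sum())))
    print(n,pts)
    P=np.array([(p[0],p[1]-.5) for p in pts if p[1]<262],float)
    K=np.array([[0,1,.001],[-.957,0,-.291],[-.291,-.001,.957]])  # cam axes in tool
    C=np.array([.0737,.0001,-.1236])
    for z in (0,-.004,-.008,-.012):
        D=np.c_[(P[:,0]-cx)/f,(P[:,1]-cy)/f,np.ones(len(P))]@K
        Q=C+D*((z-C[2])/D[:,2])[:,None]
        A_=np.c_[2*Q[:,:2],np.ones(len(Q))];s=np.linalg.lstsq(A_,(Q[:,:2]**2).sum(1),rcond=None)[0];r=np.sqrt(s[2]+s[0]**2+s[1]**2)
        print(z,'centre',s[:2].round(4),'r',r.round(4),'res',np.std(np.hypot(*(Q[:,:2]-s[:2]).T)).round(5))
```

```text
s1 [(262, np.int64(232), 9), (266, np.int64(223), 12), (270, np.int64(217), 12), (274, np.int64(211), 12), (278, np.int64(207), 12), (282, np.int64(202), 12), (286, np.int64(200), 12), (290, np.int64(197), 12), (294, np.int64(196), 12), (298, np.int64(195), 12), (302, np.int64(195), 12), (306, np.int64(195), 12), (310, np.int64(195), 12), (314, np.int64(195), 12), (318, np.int64(195), 12), (322, np.int64(195), 12), (326, np.int64(195), 12), (330, np.int64(195), 12), (334, np.int64(195), 12), (338, np.int64(195), 12), (342, np.int64(195), 10), (346, np.int64(211), 7), (350, np.int64(212), 7), (354, np.int64(214), 6), (358, np.int64(215), 6), (362, np.int64(216), 6), (366, np.int64(218), 7), (370, np.int64(221), 6), (374, np.int64(223), 7), (378, np.int64(226), 7), (382, np.int64(229), 7)]
0 centre [ 0.0125 -0.0024] r 0.0248 res 0.00143
-0.004 centre [ 0.0145 -0.0023] r 0.024 res 0.00139
-0.008 centre [ 0.0165 -0.0022] r 0.0232 res 0.00134
-0.012 centre [ 0.0185 -0.0021] r 0.0224 res 0.0013
s2 [(262, np.int64(232), 9), (266, np.int64(229), 7), (270, np.int64(227), 6), (274, np.int64(22
[... 183 characters left out ...]
(306, np.int64(210), 7), (310, np.int64(209), 6), (314, np.int64(209), 6), (318, np.int64(209), 6), (322, np.int64(209), 6), (326, np.int64(209), 6), (330, np.int64(209), 6), (334, np.int64(209), 6), (338, np.int64(209), 6), (342, np.int64(210), 6), (346, np.int64(212), 5), (350, np.int64(213), 6), (354, np.int64(214), 6), (358, np.int64(215), 6), (362, np.int64(216), 6), (366, np.int64(218), 7), (370, np.int64(221), 6), (374, np.int64(224), 6), (378, np.int64(226), 6), (382, np.int64(229), 6)]
0 centre [-0.0049  0.0002] r 0.036 res 0.0002
-0.004 centre [-0.0023  0.0002] r 0.0348 res 0.00019
-0.008 centre [0.0002 0.0002] r 0.0337 res 0.00018
-0.012 centre [0.0028 0.0002] r 0.0325 res 0.00018
```

```bash
python3 -m pendant '[[[0,0,0],[0,0,0.02],0.6],[[0,0,0],[0,0,0],0.6]]'; python3 -m pendant '[[[0,0,0],[0,0,0.02],0.6],[[0,0,0],[0,0,0],0.6]]'
```

```text
t: 12.1
position: [0.5873, 0.1785, 0.1334]
tcp_rot: [-0.0, 0.707, 0.707, 0.001]
ft_force: [0.1, 0.9, -2.1]
opening: 0.763
finger_force: 34.9
t: 12.3
position: [0.5875, 0.1786, 0.1332]
tcp_rot: [0.0, 0.707, 0.707, 0.002]
ft_force: [-1.0, -0.8, 5.5]
opening: 0.765
finger_force: 34.9
```

```bash
python3 -m pendant '[[[0,0,0],[0,0,0],1],[[0,0,0],[0,0,0],1],[[0,0,0],[0,0,0],1],[[0,0,0],[0,0,0],1],[[0,0,0],[0,0,-0.2],1],[[0,0,0],[0,0,-0.4],1],[[0,0,0],[0,0,-0.6],1],[[0,0,0],[0,0,-0.8],1],[[0,0,0],[0,0,-0.8],1],[[0,0,0],[0,0,-0.5],1],[[0,0,0],[-0.4,-0.3,0],1],[[0,0,0],[-0.5,-0.5,0],1],[[0,0,0],[-0.6,0,0],1],[[0,0,0],[0,0,0],1],[[0,0,0],[0,0,0],1]]'
python3 - <<'E'
from h import *
im,c=snap('wrist','n1.png');st()
g=[proj(c,np.array([.587,.178,.142])+.0345*np.array([np.cos(a),np.sin(a),0])) for a in np.linspace(0,6.28,60)];g=np.array(g)
m=mask(im,'b');n,l,s,cc=cv2.connectedComponentsWithStats(m);print(s[s[:,4]>200],proj(c,[.587,.178,.142]),g.min(0),g.max(0))
for z in (.138,.142,.150,.17):
    print(z,rim(m,tuple(proj(c,[.587,.178,z])),(g.max(0)-g.min(0))[0]/2))
E
```

```text
t: 13.8
position: [0.5472, 0.1031, 0.2978]
tcp_rot: [-0.0, 0.707, 0.707, 0.001]
ft_force: [-0.3, 0.4, -0.2]
opening: 0.998
finger_force: 0.0
t 13.85 p [0.5473 0.1036 0.2976] z [ 0.002  0.002 -1.   ] y [1.    0.001 0.002] op 0.997 ff 0.0 ft [-0.6 -0.2 -0.4] q [-0.03  0.37  1.21  0.    1.56 -0.03]
[[     0      0    640    400 252010]
 [   329     51     83     87   3492]
 [   622    176     18     33    457]] [369.9365452   97.06039686] [328.02548804  51.51287052] [411.98814164 139.33303801]
0.138 (((370.3399353027344, 94.14356994628906), (81.3571548461914, 85.90751647949219), 22.891138076782227), 239)
0.142 (((370.3399353027344, 94.14356994628906), (81.3571548461914, 85.90751647949219), 22.891138076782227), 239)
0.15 (((370.3399353027344, 94.14356994628906), (81.3571548461914, 85.90751647949219), 22.891138076782227), 239)
0.17 (((370.3399353027344, 94.14356994628906), (81.3571548461914, 85.90751647949219), 22.891138076782227), 239)
```

```bash
sed -i 's/O=np.array.*/O=np.array([.5292,-.188,.1435])/' h.py
python3 - <<'E'
from h import *
print(O+.1*A);go(O+.1*A,RP)
E
python3 -m pendant '[[[0,0,0],[-0.5,-0.03,0],1],[[0,0,0],[-0.8,-0.05,0],1],[[0,0,0],[-0.8,-0.05,0],1],[[0,0,0],[-0.8,-0.05,0],1],[[0,0,0],[-0.8,-0.05,0],1],[[0,0,0],[-0.7,-0.05,0],1],[[0,0,0],[-0.5,-0.04,0],1],[[0,-0.0403,0],[0,0,0],1],[[0.003,-0.0403,0.005],[0,0,0],1],[[0.003,-0.0403,0.005],[0,0,0],1],[[0.003,-0.0403,0.008],[0,0,0],1],[[0,0,0],[0,0,0],1]]'
python3 - <<'E'
from h import *
st();go(O+.1*A,RP)
E
```

```text
[ 0.53232859 -0.13962009  0.23096197]
turn [ 0.0057 -0.1618  0.0202] shift after [-3.616  0.015  3.528] shift before [-4.867 -0.304  1.322]
t: 15.05
position: [0.5319, -0.1392, 0.2957]
tcp_rot: [0.168, 0.703, 0.666, -0.185]
ft_force: [-0.6, 0.8, 1.2]
opening: 1.002
finger_force: 0.0
t 15.05 p [ 0.5319 -0.1392  0.2957] z [-0.036 -0.483 -0.875] y [ 0.998 -0.057 -0.009] op 1.002 ff 0.0 ft [-0.6  0.8  1.2] q [-0.27  0.36  1.31 -0.5   1.39 -0.15]
turn [-0.0014 -0.0003  0.0035] shift after [0.621 0.009 1.136] shift before [0.62  0.021 1.136]
```

```bash
python3 -m pendant '[[[-0.0014,0,0.0035],[0,0,0],1],[[0,0,0],[0.2,0.0,0.37],1],[[0,0,0],[0.2,0.0,0.38],1],[[0,0,0],[0.22,0.0,0.38],1],[[0,0,0],[0,0,0],1],[[0,0,0],[0,0,0],1]]'
python3 - <<'E'
from h import *
im,c=snap('wrist','o1.png');st();go(O-.004*A,RP)
u=np.cross(A,[1,0,0]);u/=np.linalg.norm(u);v=np.cross(A,u)
pts=np.array([proj(c,O+.0345*(np.cos(t)*u+np.sin(t)*v)) for t in np.linspace(0,6.28,60)])
print(pts.min(0),pts.max(0),proj(c,O))
x,y=proj(c,O);x0=int(x-100);y0=int(y-75)
big=cv2.resize(im,None,fx=4,fy=4,interpolation=cv2.INTER_CUBIC)
cv2.imwrite('pics/o1c.png',big[4*y0:4*y0+600,4*x0:4*x0+800]);print(x0,y0)
np.savez('co1.npz',f=c[0],cx=c[1],cy=c[2],R=c[3],t=c[4])
E
```

```text
t: 15.65
position: [0.5317, -0.1426, 0.233]
tcp_rot: [0.171, 0.708, 0.66, -0.181]
ft_force: [0.7, -1.0, 0.7]
opening: 1.001
finger_force: 0.0
t 15.7 p [ 0.5319 -0.1426  0.2335] z [-0.03  -0.482 -0.875] y [ 0.998 -0.069  0.004] op 0.999 ff 0.0 ft [ 0.1 -0.6  0.6] q [-0.28  0.41  1.42 -0.52  1.24 -0.05]
turn [ 0.0004 -0.0006 -0.002 ] shift after [0.077 0.004 2.096] shift before [7.400e-02 2.000e-03 2.096e+00]
[274.42042681 153.01215212] [370.05941548 244.24659001] [322.23651861 200.53911646]
222 125
```

View pics/o1c.png

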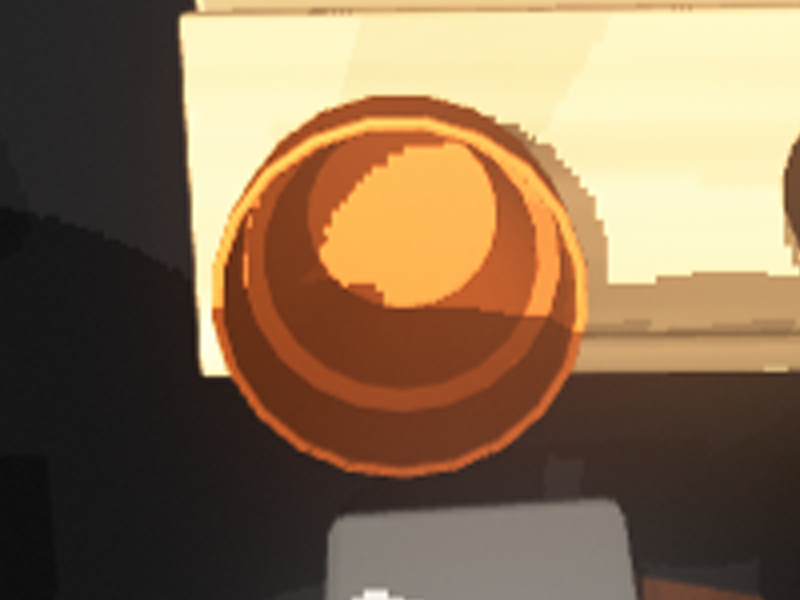

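```bash
python3 -m pendant '[[[0,0,-0.002],[0.075,0,0.26],1],[[0,0,0],[0,-0.005,0.4],1],[[0,0,0],[0,0,0.4],1],[[0,0,0],[0,0,0.4],1],[[0,0,0],[0,0,0.4],1],[[0,0,0],[0,0,0.2],1],[[0,0,0],[0,0,0],1],[[0,0,0],[0,0,0],1]]'
python3 -c "
from h import *
st();go(O-.002*A,RP)"
python3 -m pendant '[[[0,0,0],[0,0,0],0.7],[[0,0,0],[0,0,0],0.7],[[0,0,0],[0,0,0],0.7],[[0,0,0],[0,0,0],0.7],[[0,0,0],[0,0,0],0.7],[[0,0,0],[0,0,0],0.7]]' 35
```

```text
t: 16.5
position: [0.5287, -0.1885, 0.1414]
tcp_rot: [0.171, 0.706, 0.663, -0.182]
ft_force: [0.2, -0.2, -0.2]
opening: 0.997
finger_force: 0.0
t 16.5 p [ 0.5287 -0.1885  0.1414] z [-0.03  -0.483 -0.875] y [ 0.998 -0.063  0.001] op 0.997 ff 0.0 ft [ 0.2 -0.2 -0.2] q [-0.36  0.52  1.54 -0.58  1.   -0.  ]
turn [ 0.0004 -0.0003  0.0003] shift after [-0.011  0.01  -0.003] shift before [-0.011  0.01  -0.003]
t: 17.1
position: [0.5284, -0.1883, 0.1408]
tcp_rot: [0.171, 0.706, 0.663, -0.182]
ft_force: [-1.2, 3.2, 5.6]
opening: 0.763
finger_force: 35.0
```

```bash
python3 -m pendant '[[[0,0,0],[0,0,-0.1],0.6],[[0,0,0],[0,0,-0.2],0.6],[[0,0,0],[0,0,-0.2],0.6],[[0,0,0],[0,0,-0.3],0.6],[[0,0,0],[0,0,-0.3],0.6],[[0,0,0],[0,0,-0.4],0.6],[[0,0,0],[0,0,-0.4],0.6],[[0,0,0],[0,0,-0.4],0.6],[[0,0,0],[0,0,-0.3],0.6],[[0,0,0],[0,0,0],0.6],[[0,0.0403,-0.005],[0,0,-0.3],0.6],[[0,0.0403,-0.005],[0,0,-0.3],0.6],[[0,0.0403,-0.005],[0,0,-0.3],0.6],[[0,0.0403,-0.005],[0,0,-0.3],0.6],[[0,0,0],[0,0,0],0.6],[[0,0,0],[0,0,0],0.6]]'
python3 - <<'E'
from h import *
st();go([.64,.1,.31],rot([0,0,-1],[1,0,0]))
E
```

```text
t: 18.7
position: [0.5333, -0.108, 0.3095]
tcp_rot: [-0.006, 0.709, 0.705, -0.007]
ft_force: [-0.3, -0.2, -2.1]
opening: 0.764
finger_force: 35.0
t 18.7 p [ 0.5333 -0.108   0.3095] z [-0.018 -0.001 -1.   ] y [ 1.    -0.005 -0.018] op 0.764 ff 35.0 ft [-0.3 -0.2 -2.1] q [-0.41  0.35  1.21 -0.01  1.6  -0.41]
turn [-0.0058  0.0002 -0.0015] shift after [ 4.159  2.133 -0.011] shift before [ 4.169  2.114 -0.052]
```

```bash
python3 -m pendant '[[[-0.0058,0,-0.0015],[0,0,0],0.6],[[0,0,0],[0.4,0.08,0],0.6],[[0,0,0],[0.6,0.12,0],0.6],[[0,0,0],[0.7,0.13,0],0.6],[[0,0,0],[0.7,0.13,0],0.6],[[0,0,0],[0.7,0.13,0],0.6],[[0,0,0],[0.7,0.13,0],0.6],[[0,0,0],[0.7,0.13,0],0.6],[[0,0,0],[0.6,0.12,0],0.6],[[0,0,0],[0.5,0.1,0],0.6],[[0,0,0],[0.1,0.0,0],0.6],[[0,0,0],[0,0,0],0.6],[[0,0,0],[0,0,0],0.6]]'
python3 - <<'E'
from h import *
im,c=snap('wrist','o2.png');st();go([.587,.178,.2],rot([0,0,-1],[1,0,0]))
f,cx,cy=c[:3];m=mask(im,'o')
hsv=cv2.cvtColor(im,cv2.COLOR_BGR2HSV)
print('col V profile 322:',[int(x) for x in hsv[185:235,322,2]])
print('col V profile 280:',[int(x) for x in hsv[185:245,280,2]])
E
```

```text
t: 20.0
position: [0.5864, 0.1772, 0.3109]
tcp_rot: [0.0, 0.707, 0.708, 0.001]
ft_force: [-0.2, 0.4, -1.9]
opening: 0.77
finger_force: 35.0
t 20.05 p [0.5865 0.1769 0.3111] z [ 0.002  0.002 -1.   ] y [1.    0.001 0.002] op 0.767 ff 35.0 ft [-0.2 -0.1 -2.4] q [0.1  0.47 1.01 0.   1.66 0.1 ]
turn [ 0.0005 -0.0005  0.0003] shift after [0.022 0.01  2.222] shift before [0.018 0.006 2.222]
col V profile 322: [250, 250, 250, 250, 253, 255, 254, 254, 254, 254, 254, 254, 254, 254, 254, 254, 254, 254, 254, 254, 254, 254, 254, 255, 255, 255, 255, 255, 255, 243, 243, 243, 243, 243, 244, 243, 244, 244, 243, 244, 244, 244, 244, 244, 243, 243, 243, 243, 243, 243]
col V profile 280: [126, 126, 125, 126, 126, 126, 126, 126, 126, 126, 126, 127, 126, 127, 125, 126, 125, 128, 170, 239, 253, 253, 253, 253, 253, 254, 254, 254, 254, 254, 254, 254, 254, 254, 254, 255, 255, 255, 255, 255, 255, 240, 179, 179, 182, 181, 182, 183, 183, 183, 183, 183, 185, 185, 184, 185, 185, 185, 186, 186]
```

```bash
python3 -m pendant '[[[0,0,0],[0.02,0.006,0.2],0.6],[[0,0,0],[0,0,0.4],0.6],[[0,0,0],[0,0,0.4],0.6],[[0,0,0],[0,0,0.4],0.6],[[0,0,0],[0,0,0.4],0.6],[[0,0,0],[0,0,0.35],0.6],[[0,0,0],[0,0,0.25],0.6],[[0,0,0],[0,0,0.2],0.6],[[0,0,0],[0,0,0.1],0.6],[[0,0,0],[0,0,0],0.6],[[0,0,0],[0,0,0],0.6]]'
python3 -m pendant '[[[0,0,0],[0,0,0.04],0.6],[[0,0,0],[0,0,0.04],0.6],[[0,0,0],[0,0,0],0.6]]'
```

```text
t: 21.15
position: [0.5875, 0.179, 0.1768]
tcp_rot: [0.0, 0.706, 0.708, 0.002]
ft_force: [0.0, -0.2, -1.8]
opening: 0.767
finger_force: 35.0
t: 21.45
position: [0.5874, 0.1791, 0.1727]
tcp_rot: [0.0, 0.706, 0.708, 0.002]
ft_force: [0.3, -0.2, -0.4]
opening: 0.768
finger_force: 35.0
```

```bash
python3 -m pendant '[[[0,0,0],[0,0,0.03],0.6],[[0,0,0],[0,0,0],0.6]]';python3 -m pendant '[[[0,0,0],[0,0,0.02],0.6],[[0,0,0],[0,0,0],0.6]]'
```

```text
t: 21.65
position: [0.5876, 0.1792, 0.1726]
tcp_rot: [0.001, 0.706, 0.708, 0.002]
ft_force: [-2.2, 0.4, 10.6]
opening: 0.766
finger_force: 35.0
t: 21.85
position: [0.5875, 0.1792, 0.1726]
tcp_rot: [0.001, 0.706, 0.708, 0.003]
ft_force: [-4.4, 0.4, 15.7]
opening: 0.763
finger_force: 35.0
```

Run:
```python
from h import *
from scipy.optimize import brentq
K=np.array([[0,1,.001],[-.957,0,-.291],[-.291,-.001,.957]]);C=np.array([.0737,.0001,-.1236])
d=np.load('cs2.npz');f,cx,cy=float(d['f']),float(d['cx']),float(d['cy'])
def fit(P,r0):
    def q(z):
        D=np.c_[(P[:,0]-cx)/f,(P[:,1]-cy)/f,np.ones(len(P))]@K;Q=C+D*((z-C[2])/D[:,2])[:,None]
        s=np.linalg.lstsq(np.c_[2*Q[:,:2],np.ones(len(Q))],(Q[:,:2]**2).sum(1),rcond=None)[0];return s[:2],np.sqrt(s[2]+s[0]**2+s[1]**2),np.hypot(*(Q[:,:2]-s[:2]).T)
    z=brentq(lambda z:q(z)[1]-r0,-.04,.03);c,r,e=q(z);print('z',round(z,4),'c',c.round(4),'std',e.std().round(5),len(P));return q(-.005)[2]-q(-.005)[1]
im=cv2.imread('pics/s2.png');g=im[:,:,0].astype(int);P=[];Q=[]
for u in range(262,386,3):
    b=195+np.where(g[195:300,u]>185)[0]
    e=b[0]
    while g[e,u]>185:e+=1
    P.append((u,e-.5));Q.append((u,b[0]-.5))
print('blue inner');fit(np.array(P),.032);print('blue outer');fit(np.array(Q),.0345)
im=cv2.imread('pics/o2.png');gg=im[:,:,1].astype(int);rr=im[:,:,2].astype(int);bb=im[:,:,0].astype(int)
print('G',gg[200:222,322],'B',bb[200:222,322]);print('G',gg[200:235,290],'B',bb[200:235,290])
```

```text
blue inner
z -0.0101 c [0.0002 0.0005] std 0.00012 42
blue outer
z -0.0055 c [-0.0015  0.0003] std 0.00016 42
G [169 169 169 170 170 169 169 168 203 243 236 229 217 181 136 135 135 135
 135 136 135 135] B [ 85  85  85  85  84  84  84  83 102 136 126 117 107  88  69  68  68  68
  68  68  67  67]
G [168 168 168 169 169 169 169 170 170 171 170 171 169 166 195 235 237 229
 224 205 155 132 132 132 132 132 132 131 131 145 161 132 132 129 119] B [ 81  81  81  82  82  82  81  81  82  82  81  81  80  79  93 121 126 115
 109  98  74  64  64  64  64  63  63  63  63  69  77  64  64  63  58]
```

Run:
```python
from h import *
from scipy.optimize import brentq
K=np.array([[0,1,.001],[-.957,0,-.291],[-.291,-.001,.957]]);C=np.array([.0737,.0001,-.1236])
d=np.load('cs2.npz');f,cx,cy=float(d['f']),float(d['cx']),float(d['cy'])
def fit(P,r0):
    def q(z):
        D=np.c_[(P[:,0]-cx)/f,(P[:,1]-cy)/f,np.ones(len(P))]@K;Q=C+D*((z-C[2])/D[:,2])[:,None]
        s=np.linalg.lstsq(np.c_[2*Q[:,:2],np.ones(len(Q))],(Q[:,:2]**2).sum(1),rcond=None)[0];return s[:2],np.sqrt(s[2]+s[0]**2+s[1]**2),np.hypot(*(Q[:,:2]-s[:2]).T)
    for z in (0,-.004,-.008):c,r,e=q(z);print(z,'r',r.round(4),'c',c.round(4),'std',e.std().round(5),len(P))
g=cv2.imread('pics/o2.png')[:,:,1].astype(int);P=[];Q=[]
for u in range(265,383,3):
    b=195+np.where(g[195:260,u]>188)[0]
    if not len(b): continue
    e=b[0]
    while g[e,u]>188:e+=1
    P.append((u,e-.5));Q.append((u,b[0]-.5))
P=np.array(P);Q=np.array(Q);print(P[::4].tolist(),Q[::4].tolist());fit(P,.032);fit(Q,.0345)
# now, at the contact pose
im,c=snap('wrist','o3.png');g=im[:,:,1].astype(int);print(g[198:222,322]);st()
```

```text
[[265.0, 237.5], [277.0, 227.5], [289.0, 219.5], [301.0, 216.5], [313.0, 212.5], [325.0, 212.5], [337.0, 213.5], [349.0, 216.5], [361.0, 220.5], [373.0, 228.5]] [[265.0, 230.5], [277.0, 221.5], [289.0, 214.5], [301.0, 210.5], [313.0, 207.5], [325.0, 207.5], [337.0, 207.5], [349.0, 211.5], [361.0, 215.5], [373.0, 223.5]]
0 r 0.0324 c [-0.0032  0.0003] std 0.00016 40
-0.004 r 0.0314 c [-0.0007  0.0003] std 0.00015 40
-0.008 r 0.0303 c [0.0018 0.0003] std 0.00015 40
0 r 0.0333 c [-0.0018  0.    ] std 0.00015 40
-0.004 r 0.0322 c [0.0006 0.    ] std 0.00015 40
-0.008 r 0.0311 c [0.0031 0.    ] std 0.00014 40
[159 159 158 159 158 158 157 157 157 156 187 232 223 214 199 162 127 126
 126 126 125 126 125 124]
t 21.9 p [0.5875 0.1793 0.1725] z [ 0.005  0.003 -1.   ] y [1.    0.002 0.005] op 0.769 ff 35.0 ft [-5.   0.7 16.3] q [0.1  0.56 1.25 0.   1.32 0.1 ]
```

```bash
python3 -m pendant '[[[0,0,0],[0,0,-0.03],0.6],[[0,0,0],[0,0,0],0.6]]'
python3 -m pendant '[[[0,0,0],[0,0,0],1],[[0,0,0],[0,0,0],1],[[0,0,0],[0,0,0],1],[[0,0,0],[0,0,0],1],[[0,0,0],[0,0,-0.2],1],[[0,0,0],[0,0,-0.4],1],[[0,0,0],[0,0,-0.6],1],[[0,0,0],[0,0,-0.8],1],[[0,0,0],[0,0,-0.8],1],[[0,0,0],[-0.4,-0.3,0],1],[[0,0,0],[-0.5,-0.5,0],1],[[0,0,0],[-0.6,0,0],1],[[0,0,0],[0,0,0],1],[[0,0,0],[0,0,0],1]]'
python3 - <<'E'
from h import *
im,c=snap('wrist','n2.png');st()
m=mask(im,'o');n,l,s,cc=cv2.connectedComponentsWithStats(m);print(s[s[:,4]>200])
for z in (.170,.174,.178,.182):
    g=np.array([proj(c,np.array([.5873,.1782,z])+.0345*np.array([np.cos(a),np.sin(a),0])) for a in np.linspace(0,6.28,80)]);print(z,g.min(0).round(1),g.max(0).round(1))
E
```

```text
t: 22.1
position: [0.5876, 0.1791, 0.1726]
tcp_rot: [0.001, 0.706, 0.708, 0.002]
ft_force: [-1.5, 0.0, 8.4]
opening: 0.762
finger_force: 35.0
t: 23.5
position: [0.5472, 0.1036, 0.3116]
tcp_rot: [-0.0, 0.707, 0.707, 0.002]
ft_force: [-0.2, -0.2, 0.6]
opening: 1.002
finger_force: 0.0
t 23.55 p [0.5473 0.1041 0.3114] z [ 0.002  0.003 -1.   ] y [1.    0.002 0.002] op 1.001 ff 0.0 ft [-0.2  0.3  0.2] q [-0.03  0.36  1.18  0.    1.6  -0.03]
[[     0      0    640    400 245265]
 [   333     53     84     88   5329]
 [   619    152     21     26    433]
 [   501    192     71      4    206]
 [   508    197     58      5    248]
 [   513    287     38     66    923]
 [    93    288     42     65   1107]
 [   292    368    348     15   1836]]
0.17 [328.7  49.5] [417.1 141.9]
0.174 [328.8  48.7] [418.6 142.6]
0.178 [328.9  47.9] [420.1 143.2]
0.182 [329.   47.1] [421.6 143.9]
```

Run:
```python
from h import *
im=cv2.imread('pics/n2.png')
print(im[97,322:340].tolist());print(im[97,410:424].tolist());print(im[42:60,373].tolist());print(im[136:148,373].tolist())
```

```text
[[255, 255, 255], [255, 255, 255], [255, 255, 255], [124, 133, 145], [115, 122, 136], [196, 207, 217], [206, 189, 181], [251, 201, 155], [125, 159, 234], [138, 237, 255], [144, 240, 255], [116, 204, 255], [93, 151, 244], [92, 150, 244], [93, 150, 243], [88, 134, 229], [83, 122, 205], [84, 122, 206]]
[[56, 99, 198], [62, 114, 224], [60, 112, 220], [56, 98, 197], [58, 106, 209], [55, 96, 190], [65, 126, 235], [127, 236, 255], [125, 232, 255], [130, 164, 224], [147, 150, 171], [147, 150, 171], [148, 151, 171], [147, 149, 170]]
[[255, 255, 255], [255, 255, 255], [255, 255, 255], [255, 255, 255], [255, 255, 255], [255, 255, 255], [255, 255, 255], [255, 255, 255], [254, 255, 255], [175, 251, 255], [146, 242, 255], [118, 211, 255], [76, 109, 183], [75, 104, 173], [74, 103, 172], [74, 104, 172], [78, 115, 198], [86, 138, 236]]
[[114, 221, 255], [92, 179, 255], [91, 179, 255], [91, 179, 255], [105, 209, 255], [136, 245, 255], [136, 245, 255], [115, 214, 255], [86, 92, 126], [86, 91, 125], [86, 91, 125], [85, 91, 124]]
```

```bash
python3 -m pendant '[[[0,0,0],[0.4,0.2,0],1],[[0,0,0],[0.5,0.3,0],1],[[0,0,0],[0.5,0.3,0],1],[[0,0,0],[0.3,0.2,0],1],[[0,0,0],[0,0,0],1],[[0,0,0],[0,0,0],1]]'
cat > meas.py <<'E'
from h import *
import sys
im,c=snap('wrist',sys.argv[1]);st()
np.savez(sys.argv[1][:-4]+'.npz',f=c[0],cx=c[1],cy=c[2],R=c[3],t=c[4])
for k in 'rg':
    m=mask(im,k);m[240:]=0;n,l,s,cc=cv2.connectedComponentsWithStats(m)
    for i in range(1,n):
        if s[i,4]>40:
            r=cv2.minAreaRect(np.argwhere(l==i)[:,::-1].astype(np.float32));print(k,s[i],cc[i].round(1),np.round(r[0],1),np.round(r[1],1),round(r[2],1),'z.101',plane(c,cc[i],.101).round(4),'z.006',plane(c,cc[i],.006).round(4))
E
python3 meas.py k1.png
python3 -m pendant '[[[0,0,0],[0,-0.6,0],1],[[0,0,0],[0,-0.8,0],1],[[0,0,0],[0,0,0],1],[[0,0,0],[0,0,0],1]]'
python3 meas.py k2.png
python3 - <<'E'
import cv2,numpy as np
a,b=[cv2.resize(cv2.imread(f'pics/{n}.png')[:240,180:480],None,fx=2.5,fy=2.5,interpolation=cv2.INTER_CUBIC)[:,:] for n in('k1','k2')]
cv2.imwrite('pics/k12.png',np.vstack([cv2.resize(x[:,:],(750,600))[:,:] for x in (a,)]))
E
```

```text
t: 24.15
position: [0.5967, 0.1894, 0.3109]
tcp_rot: [-0.0, 0.706, 0.708, 0.001]
ft_force: [-0.6, -0.3, -0.0]
opening: 0.998
finger_force: 0.0
t 24.2 p [0.5966 0.1888 0.3112] z [ 0.001  0.002 -1.   ] y [1.    0.002 0.001] op 1.0 ff 0.0 ft [ 0.1  0.5 -0.8] q [0.12 0.49 0.97 0.   1.68 0.11]
r [329  80  19  26 127] [337.9  93.1] [338.  92.] [14.3 24.5] 15.9 z.101 [0.6121 0.2682 0.101 ] z.006 [0.6162 0.2694 0.006 ]
t: 24.6
position: [0.5265, 0.1882, 0.3121]
tcp_rot: [0.0, 0.707, 0.708, 0.002]
ft_force: [1.3, 0.4, 0.2]
opening: 0.995
finger_force: 0.0
t 24.65 p [0.5272 0.1881 0.3118] z [ 0.003  0.002 -1.   ] y [1.    0.001 0.003] op 0.999 ff 0.0 ft [ 0.2  0.4 -0.4] q [0.13 0.37 1.17 0.   1.6  0.13]
r [387  79  25  25 310] [396.7  91.5] [397.3  93.2] [24.7 22.9] 78.2 z.101 [0.6001 0.2686 0.101 ] z.006 [0.6208 0.2703 0.006 ]
```

View pics/k12.png

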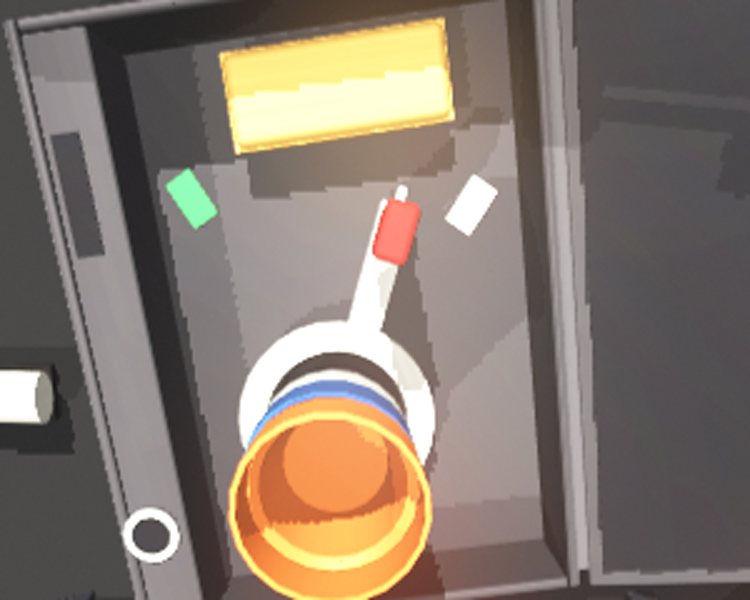

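Run:
```python
from h import *
def ld(n):
    d=np.load(n);return (float(d['f']),float(d['cx']),float(d['cy']),d['R'],d['t'])
c1,c2=ld('k1.npz'),ld('k2.npz');H=np.array([.5873,.1782])
for n,p,z in [('handle',(338.4-.3,92.4-.3),.101),('green',(256.4,78.7),.006),('gA',((177.5/2.5)+180,176/2.5),.006),('gB',(207/2.5+180,219.5/2.5),.006),('white',(368,81.4),.006)]:
    X=plane(c1,p,z);d=X[:2]-H;print(n,X.round(4),'ang',np.degrees(np.arctan2(d[1],d[0])).round(2),'r',np.linalg.norm(d).round(4))
im=[cv2.imread(f'pics/{k}.png') for k in('k1','k2')]
# right (+x) top edge of the red tab, mid rows, in both views
for k,i in zip(('k1','k2'),im):
    h=cv2.cvtColor(i,cv2.COLOR_BGR2HSV);m=((h[:,:,0]<9)|(h[:,:,0]>170))&(h[:,:,1]>110)&(h[:,:,2]>60)
    for r in (82,86,90,94,98,102): 
        w=np.where(m[r,300:430])[0]; print(k,r,(300+w.min(),300+w.max()) if len(w) else None,end=' ')
    print()
m=mask(im[0],'g');h=cv2.cvtColor(im[0],cv2.COLOR_BGR2HSV);print(h[79,256])
```

```text
handle [0.6122 0.2691 0.101 ] ang 74.67 r 0.0942
green [0.5148 0.2862 0.006 ] ang 123.89 r 0.1301
gA [0.5087 0.2958 0.006 ] ang 123.77 r 0.1414
gB [0.5222 0.2755 0.006 ] ang 123.8 r 0.1171
white [0.6534 0.2834 0.006 ] ang 57.87 r 0.1243
k1 82 (np.int64(334), np.int64(346)) k1 86 (np.int64(332), np.int64(347)) k1 90 (np.int64(331), np.int64(346)) k1 94 (np.int64(330), np.int64(345)) k1 98 (np.int64(329), np.int64(344)) k1 102 (np.int64(330), np.int64(342)) 
k2 82 (np.int64(393), np.int64(417)) k2 86 (np.int64(390), np.int64(416)) k2 90 (np.int64(389), np.int64(416)) k2 94 (np.int64(388), np.int64(415)) k2 98 (np.int64(387), np.int64(413)) k2 102 (np.int64(391), np.int64(412)) 
[ 71 108 254]
```

Run:
```python
from h import *
a=np.radians(74.7);go([.5873+.095*np.cos(a),.1782+.095*np.sin(a),.20],rot([0,0,-1],[np.sin(a),-np.cos(a),0]))
```

```text
turn [ 0.0009 -0.0009  0.0854] shift after [2.025 1.211 2.237] shift before [1.627 1.697 2.246]
```

```bash
python3 -m pendant '[[[0,0,0.0427],[0,0,0],0.45],[[0.0009,-0.0009,0.0427],[0,0,0],0.45],[[0,0,0],[0.4,0.24,0],0.45],[[0,0,0],[0.55,0.33,0],0.45],[[0,0,0],[0.55,0.33,0],0.45],[[0,0,0],[0.52,0.31,0],0.45],[[0,0,0],[0,0,0.4],0.45],[[0,0,0],[0,0,0.6],0.45],[[0,0,0],[0,0,0.6],0.45],[[0,0,0],[0,0,0.6],0.45],[[0,0,0],[0,0,0],0.45],[[0,0,0],[0,0,0],0.45]]' 8
python3 - <<'E'
from h import *
st()
a=np.radians(74.7);go([.5873+.095*np.cos(a),.1782+.095*np.sin(a),.097],rot([0,0,-1],[np.sin(a),-np.cos(a),0]))
im,c=snap('wrist','k3.png')
h=cv2.cvtColor(im,cv2.COLOR_BGR2HSV);m=((h[:,:,0]<9)|(h[:,:,0]>170))&(h[:,:,1]>110)&(h[:,:,2]>60)
q=np.argwhere(m[150:300,270:380])[:,::-1]+[270,150]
if len(q): r=cv2.minAreaRect(q.astype(np.float32));print(len(q),r,plane(c,r[0],.101))
E
```

```text
t: 25.85
position: [0.6126, 0.2699, 0.2016]
tcp_rot: [-0.0, 0.795, 0.607, -0.0]
ft_force: [-0.4, 0.6, 0.2]
opening: 0.448
finger_force: 0.0
t 25.85 p [0.6126 0.2699 0.2016] z [-0.001  0.    -1.   ] y [ 0.965 -0.264 -0.001] op 0.448 ff 0.0 ft [-0.4  0.6  0.2] q [0.24 0.64 1.02 0.   1.49 0.51]
turn [-0.0004  0.0001  0.    ] shift after [-0.003 -0.004  2.091] shift before [-3.000e-03 -2.000e-03  2.091e+00]
894 ((322.0, 194.0), (50.0, 18.0), 90.0) [0.61499385 0.27785666 0.101     ]
```

```bash
python3 -m pendant '[[[0,0,0],[0,0,0.3],0.45],[[0,0,0],[0,0,0.4],0.45],[[0,0,0],[0,0,0.4],0.45],[[0,0,0],[0,0,0.4],0.45],[[0,0,0],[0,0,0.3],0.45],[[0,0,0],[0,0,0.2],0.45],[[0,0,0],[0,0,0.09],0.45],[[0,0,0],[0,0,0],0.45],[[0,0,0],[0,0,0],0.45]]'
python3 -m pendant '[[[0,0,0],[0,0,0],0.1],[[0,0,0],[0,0,0],0.1],[[0,0,0],[0,0,0],0.1],[[0,0,0],[0,0,0],0.1],[[0,0,0],[0,0,0],0.1]]' 8
python3 -c "
from h import *
st()"
```

```text
t: 26.8
position: [0.6121, 0.2702, 0.0976]
tcp_rot: [-0.0, 0.795, 0.607, 0.0]
ft_force: [0.3, -0.1, -0.2]
opening: 0.451
finger_force: 0.0
t: 27.3
position: [0.6116, 0.2701, 0.0967]
tcp_rot: [-0.0, 0.795, 0.607, -0.001]
ft_force: [0.2, 0.4, 1.4]
opening: 0.154
finger_force: 8.0
t 27.3 p [0.6116 0.2701 0.0967] z [-0.001  0.    -1.   ] y [ 0.965 -0.263 -0.001] op 0.154 ff 8.0 ft [0.2 0.4 1.4] q [0.24 0.73 1.16 0.   1.26 0.51]
```

```bash
python3 -m pendant '[[[0,0,-0.0114],[0,-0.068,0],0.1],[[0,0,-0.0228],[0,-0.136,0],0.1],[[0,0,-0.0228],[0,-0.136,0],0.1],[[0,0,-0.0228],[0,-0.136,0],0.1],[[0,0,-0.0228],[0,-0.136,0],0.1],[[0,0,0],[0,0,0],0.1]]'
cat > ang.py <<'E'
from h import *
st();p,R,_=pose();d=p[:2]-[.5873,.1782];y=R.as_matrix()[:,1]
print('ang',np.degrees(np.arctan2(d[1],d[0])).round(2),'r',np.linalg.norm(d).round(4),'tool x az',(np.degrees(np.arctan2(y[1],y[0]))+90).round(2))
a=np.radians(123.85);go([.5873+.095*np.cos(a),.1782+.095*np.sin(a),p[2]],rot([0,0,-1],[np.sin(a),-np.cos(a),0]))
E
python3 ang.py
```

```text
t: 27.9
position: [0.5807, 0.2737, 0.0967]
tcp_rot: [-0.0, 0.687, 0.727, -0.001]
ft_force: [-2.2, -3.9, 1.9]
opening: 0.157
finger_force: 8.0
t 27.9 p [0.5807 0.2737 0.0967] z [-0.003 -0.001 -1.   ] y [ 0.998  0.057 -0.003] op 0.157 ff 8.0 ft [-2.2 -3.9  1.9] q [ 0.26  0.69  1.25 -0.    1.21  0.2 ]
ang 93.92 r 0.0958 tool x az 93.25
turn [-0.0009  0.0002 -0.17  ] shift after [ 0.24  -0.956  0.   ] shift before [-0.28  -0.945  0.003]
```

```bash
python3 -m pendant '[[[0,0,-0.0228],[-0.003,-0.136,0],0.1],[[0,0,-0.0228],[-0.003,-0.136,0],0.1],[[0,0,-0.0228],[-0.003,-0.136,0],0.1],[[0,0,-0.0228],[-0.003,-0.136,0],0.1],[[0,0,-0.0228],[-0.003,-0.136,0],0.1],[[0,0,-0.0228],[-0.003,-0.136,0],0.1],[[0,0,-0.0228],[-0.003,-0.136,0],0.1],[[0,0,0],[0,0,0],0.1],[[0,0,0],[0,0,0],0.1]]'
python3 ang.py
```

```text
t: 28.8
position: [0.5366, 0.2604, 0.0967]
tcp_rot: [-0.001, 0.487, 0.874, -0.001]
ft_force: [-0.3, -4.5, 1.4]
opening: 0.159
finger_force: 8.0
t 28.8 p [0.5366 0.2604 0.0967] z [-0.002 -0.001 -1.   ] y [ 0.85   0.526 -0.002] op 0.159 ff 8.0 ft [-0.3 -4.5  1.4] q [ 0.25  0.62  1.39 -0.    1.13 -0.3 ]
ang 121.67 r 0.0966 tool x az 121.75
turn [-0.0005 -0.0001 -0.0117] shift after [-0.03  -0.073  0.   ] shift before [-0.032 -0.072  0.   ]
```

```bash
python3 -m pendant '[[[0,0,-0.0117],[-0.03,-0.074,0],0.1],[[0,0,0],[0,0,0],0.1],[[0,0,0],[0,0,0],0.1],[[0,0,0],[0,0,0],0.1]]'
python3 ang.py
```

```text
t: 29.2
position: [0.5336, 0.2582, 0.0967]
tcp_rot: [-0.001, 0.47, 0.883, -0.0]
ft_force: [-4.4, 3.0, 3.4]
opening: 0.159
finger_force: 8.0
t 29.2 p [0.5336 0.2582 0.0967] z [-0.003  0.001 -1.   ] y [ 0.829  0.559 -0.002] op 0.159 ff 8.0 ft [-4.4  3.   3.4] q [ 0.25  0.61  1.4   0.    1.13 -0.34]
ang 123.87 r 0.0964 tool x az 123.96
turn [-0.0005 -0.0007  0.0006] shift after [-0.028  0.001  0.   ] shift before [-0.028  0.001 -0.   ]
```

```bash
python3 -m pendant '[[[0,0,0],[0,0,0],0.45],[[0,0,0],[0,0,0],0.45],[[0,0,0],[0,0,0],0.45],[[0,0,0],[0,0,-0.2],0.45],[[0,0,0],[0,0,-0.4],0.45],[[0,0,0],[0,0,-0.6],0.45],[[0,0,0],[0,0,-0.7],0.45],[[0,0,0],[0,0,-0.7],0.45],[[0,0,0],[0,0,-0.6],0.45],[[0,0,0],[0,0,0],0.45],[[0,0,0],[0,0,0],0.45]]'
python3 - <<'E'
from h import *
im,c=snap('wrist','f1.png');st();H=np.array([.5873,.1782])
h=cv2.cvtColor(im,cv2.COLOR_BGR2HSV)
for n,m,z in [('red',((h[:,:,0]<9)|(h[:,:,0]>170))&(h[:,:,1]>110)&(h[:,:,2]>60),.101),('green',(h[:,:,0]>50)&(h[:,:,0]<85)&(h[:,:,1]>70)&(h[:,:,2]>60),.006)]:
    m=m.astype(np.uint8);m[:,:240]=0;m[:,410:]=0;m[300:]=0
    k,l,s,cc=cv2.connectedComponentsWithStats(m)
    for i in range(1,k):
        if s[i,4]>60:
            q=np.argwhere(l==i)[:,::-1];r=cv2.minAreaRect(q.astype(np.float32));
            X=plane(c,cc[i],z);d=X[:2]-H;print(n,s[i],cc[i].round(1),np.round(r[0],1),X.round(4),np.degrees(np.arctan2(d[1],d[0])).round(2),np.linalg.norm(d).round(4))
E
```

```text
t: 30.3
position: [0.5341, 0.2574, 0.2571]
tcp_rot: [-0.0, 0.469, 0.883, -0.0]
ft_force: [-0.6, -0.1, -0.0]
opening: 0.446
finger_force: 0.0
t 30.35 p [0.5338 0.2573 0.256 ] z [-0.003 -0.    -1.   ] y [ 0.829  0.559 -0.003] op 0.448 ff 0.0 ft [-0.2  0.1  0. ] q [ 0.25  0.46  1.18  0.    1.5  -0.34]
red [316 158  16  38 563] [323.4 177.3] [323.5 176.5] [0.5309 0.263  0.101 ] 123.62 0.1018
green [317 123  13  22 284] [323.  133.5] [323.  133.5] [0.5146 0.2861 0.006 ] 123.99 0.1301
```

```bash
python3 -c "
from plant import manip
print(manip.job_done())"
```

```text
the job is handed in; nothing more can be done
None
```

The job is handed in at about 30 s: camera checks put both the blue and orange cups fully home in the grey cup, and the lock ring's red handle lines up with the green mark to within about half a degree.

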